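Shim the short foot of a rocking counter riser

TASK

The oak riser rocks because its near right foot is too short to reach the worktop. Slide the orange grooved shim under that foot from the front, then slide the blue tapered shim along the groove on top of it, thin end first, until it is snug and that foot carries some of the load, but stop gently before it jacks the riser up. Leave both shims in place, and do not shove the riser or disturb the black mug or what stands on the riser.

Things in the scene. Friction and masses are not known exactly. Their poses are not given: they have to be found in the camera images.
- riser: Low oak riser, loose, level, about 3.6 kg laden: board 200 (x) by 260 (y) mm, underside 32 and top 50 mm above the worktop, steel rail along the far edge up to 90 mm. Round 24 mm feet at x +-80, y +-110 mm; the near right one (x -80, y -110) is short. Origin: under the board's centre at worktop height; x to the far side, y to its left, z up.
- riser_corner (a point): Top of the board straight above the axis of the short foot, 20 mm in from both board edges; axes as the riser's. The short foot is 20 mm in diameter; its underside hangs an unknown 10 to 14 mm above the worktop (different each time, not adjustable).
- base_shim: Orange grooved shim, 160 g: channel 140 (x) by 50 (y) mm, floor 7 mm thick, lips 5 mm wide and 14 mm high along both sides; groove 40 mm wide, open at both ends. Grip it across the lips. Origin: centre of underside; x along the groove, ends alike. A lip passes on each side of the foot. In place: foot axis 0 to 60 mm past its middle towards the far end, within 10 mm of its centre line.
- wedge: Blue tapered shim, 80 g, flat underneath, 100 (x) by 32 (y) mm. Origin: underside, halfway along; +x to the thin end. Top 2 mm high at x +50, rising evenly to 9.5 mm at x -25, level to x -50. Tail-heavy (centre of mass at x -27). Neither shim alone fills the space under the foot. In the groove it slides freely until it meets the foot; then the push needed climbs quickly.
- wedge_tab (a point): Middle of the blue shim's upright grip tab (x -37, z 30 mm in the shim's frame): 22 mm long (x), 10 mm thick (y), top at z 45 mm; grip it across its thickness. It turns tight within 1 to 2 mm: a push of 4 to 8 N along the groove leaves it snug; much more lifts the riser's far left foot. It stays where it is left if it lies flat on the groove's floor.
- canister: Cream lidded canister, 97 mm diameter, 130 mm tall, standing on the far left of the riser. Origin: centre of its underside.
- grinder: Coffee grinder, black over grey, 69 mm diameter, 135 mm tall, standing on the far right of the riser. Origin: centre of its underside.
- mug: Black mug, 94 mm tall, on the worktop at the right. Origin: centre of its underside.

How it is judged:
By the outcome, as a careful person would: the job done as asked, in the order asked, and still so for the second after the job is handed in, with the robot touching nothing.
It also fails if it takes over 69 s, if anything falls off the work surface, if the arm or the gripper's body presses on something with over 40 N, if the wrist force passes 120 N, or if a joint passes its speed limit or range.

ROBOT

A 7-joint arm with a two-finger parallel gripper is mounted at the origin on a cart in front of the work surface, level with it; the furniture and walls round the work are solid. World frame = base frame: x ahead of the robot, y to its left, z up, the work surface at z = 0. Lengths are in mm, angles in rad, forces in N, time in s.
With the tool pointing down it reaches from about 400 to 850 mm from the base axis. Payload 4.5 kg.
Tool frame: the origin (TCP) lies between the finger pads; the fingertips stand 14 mm ahead of it and the grasp point (between the pads) lies 5 mm behind it; z points along the fingers, y is the line along which they close (so a half turn about z gives the same grasp; the last joint's range is limited). The gripper opens to 85 mm and grips with 20 to 120 N. Pads are 22 mm wide; open, the fingers measure 114 mm over their backs; the gripper's body (76 mm by 85 mm) begins 54 mm behind the grasp point. The pads swing forward as they close: fully open they stand 13 mm farther back than shut.
Start: joints at [-1.312, 0.689, -0.195, 1.565, 0.157, 0.902, -0.215], TCP at [139.298, 609.302, 245.317] pointing down, gripper open.
Joint ranges: [-3.01, 3.01], [-0.46, 2.08], [-1.47, 1.51], [0.13, 2.56], [-1, 4.14], [0.04, 2.09], [-2.66, 2.66]. Speed limits (rad/s): [2.57, 2.57, 3.14, 3.14, 3.14, 3.14, 3.14].

INTERFACE

Orientations are given as a unit quaternion [x, y, z, w].
In Python, from cell import get_obs, grab_frame, job_done, spot_in, silhouettes gives the robot as it stands. The module is installed in compiled form; this text tells all that it offers.
- The arm moves only by the tool send_rows, never from a script. Its argument "steps" is a list of rows, each a list of 3 entries, a list of its own where there are three numbers: the shift along the tool's x, y, z in m, then the turn about the tool's z in rad, then the finger opening in m, from 0 to 0.0854. A call has 1 to 12 rows; each row is the pose to reach, as a shift and turn from the pose commanded when the call began, along the tool's axes at that moment; what a row does not reach only later rows make up. A row lasts 1/12 s, in which the tool goes at most 41.7 mm and 7.16 degrees, less where a joint would pass 70% of its speed; a pose out of reach is approached as far as the arm can. A call with a gripper value outside its range is refused whole. The fingers move at their own pace and stop on an object; "force" is the grip in N (left out, the last holds). Time passes only in rows, so rows that repeat a pose let the fingers close. It gives the time, the measured TCP pose, the force, the opening and the grip force at its end, in the units of the state.
- get_obs(): the state, without advancing time (a new reading comes with each control period).
- grab_frame(name): name is "side" or "top" or "wrist"; returns a dict with "frame" (480x640x3 uint8, red, green, blue), "depth" (480x640 float32, mm along the optical axis (not along the pixel's ray), 0 where there is no reading), "K" (3x3 intrinsics, pixels), "R" (3x3) and "t" (3): a world point X has camera coordinates R X + t. Camera axes: x right, y down, z forward; pixel columns grow to the right and rows downward; lengths in mm; the calibration is good to about 2 mm. A picture is of the moment at which its call begins.
- job_done(): hands the job in; it is judged then, once.
Trained networks look in a picture, given as the dict that the camera call returned (one of the last four; its "shot" number tells which), for a name from the list of things; names that differ only in an ending like _2 or _b are one class to them, and where a whole thing is asked for, a point or a joint stands for the part that bears it (a point fixed in the world has none). Each returns a list of dicts, best first, with "conf" (0 to 1); they miss things now and then, are a little off and sometimes report something else, mostly with a low value. They report only what shows in the picture. A call takes as long as a camera call.
- spot_in(name, picture): "position" ([x, y, z] in mm, in world coordinates, good to about 4 mm: the middle of the surface that is visible of it).
- silhouettes(name, picture): "mask" (480x640 bool, what is visible of it).
The state is a dict: "t": time; "joint_positions": joint angles; "qd": joint speeds; "joint_efforts": joint torques, N m; "tcp_pos": TCP position; "tool_rot": TCP orientation; "contact_force": force on the tool from outside, world axes, zero at the start; "moment": the same for the moment, N m; "width": opening from 0.0 (shut) to 1.0 (fully open); "gripper_force": force on a finger pad.
Only numpy, scipy, OpenCV 4.12 (cv2) and the standard library are available. Lean on these libraries where they do the work, as an engineer would, in place of code of your own. Each camera call takes 0.05 s, during which the arm holds its last target. There are 200 camera calls.

## Working session

There is one attempt and no reset: what is moved stays moved. The work goes in short steps, Python scripts to look and compute and a tool call to move; the robot and the scene stay as the last step left them, time stands still between calls to the robot, and variables do not carry over. Pictures are saved under pics/ and viewed, at most 10 in all, crops included, and the job is handed in when it is done.

Besides the shell and the picture viewer there is one more tool, called after "Call:" by a JSON object that holds its "api" and its "payload", one argument or row to a line. send_rows: Moves the arm, as the interface text tells. Its arguments: {"type":"object","properties":{"steps":{"type":"array","items":{"type":"array"}},"force":{"type":"number"}},"required":["steps"]}

```bash
mkdir -p pics
cat > h.py <<'E'
import numpy as np,cv2
from cell import *
def world(p,mask):
    v,u=np.nonzero(mask&(p["depth"]>0)); d=p["depth"][v,u]
    K=p["K"]; c=np.c_[(u-K[0,2])/K[0,0]*d,(v-K[1,2])/K[1,1]*d,d]
    return (c-p["t"])@p["R"], u, v
def save(p,n): cv2.imwrite(f"pics/{n}.png",p["frame"][:,:,::-1])
E
python3 - <<'E'
from h import *
o=get_obs();print(o)
for n in("top","side"):
    p=grab_frame(n);save(p,n+"0");print(n,p["R"].round(3).tolist(),p["t"].round(0))
    for k in("riser","riser_corner","base_shim","wedge","wedge_tab","canister","grinder","mug"):
        r=spot_in(k,p);print(k,[(np.round(a["position"],1).tolist(),round(a["conf"],2)) for a in r[:2]])
E
```

```text
{'t': 0.0, 'joint_positions': array([-1.31217229,  0.68996878, -0.19456564,  1.56635292,  0.15729669,
        0.90248163, -0.21505876]), 'qd': array([ 1.33622746e-03, -8.73930250e-04,  8.26166862e-05, -4.33111442e-04,
       -2.10129463e-04,  1.59189643e-03, -4.71495801e-04]), 'joint_efforts': array([ 1.18458807e-03, -5.39618218e+01, -1.26632050e+00, -1.58544517e+01,
        9.05224500e-03,  9.52132250e-03, -3.18052571e-06]), 'tcp_pos': array([139.21448717, 608.66095011, 244.49244547]), 'tool_rot': array([ 1.12093616e-01,  9.93697236e-01, -9.06565754e-04, -5.38115472e-05]), 'contact_force': array([-0.12567261, -0.39420682,  0.01323938]), 'moment': array([-0.00972725, -0.01167837, -0.01285891]), 'gripper_force': 0.0, 'width': 0.9984510212113885}
top [[-0.004, -1.0, -0.01], [-0.995, 0.005, -0.096], [0.096, 0.01, -0.995]] [-270.  545. 1055.]
riser [([633.9, -221.7, 50.1], 0.78)]
riser_corner [([634.5, -223.0, 46.6], 0.64)]
base_shim [([464.4, -162.7, 8.6], 0.83), ([381.0, -505.8, 29.7], 0.18)]
wedge [([479.8, -30.4, 10.5], 0.75)]
wedge_tab [([478.8, -35.7, 7.1], 0.71)]
canister [([681.6, -149.7, 158.8], 0.75), ([635.0, -220.1, 47.6], 0.68)]
grinder [([687.9, -248.3, 185.5], 0.84)]
mug [([380.6, -513.1, 30.1], 0.69), ([481.2, -33.3, 7.1], 0.67)]
side [[-0.933, -0.361, -0.005], [-0.196, 0.52, -0.832], [0.302, -0.775, -0.555]] [404. 285. 523.]
riser [([623.5, -142.4, 50.2], 0.95)]
riser_corner [([471.3, -28.9, 4.3], 0.2)]
base_shim [([469.0, -158.4, 3.5], 0.97)]
wedge [([475.3, -26.1, 5.0], 0.63)]
wedge_tab [([468.7, -34.0, 7.7], 0.85)]
canister [([625.5, -143.5, 50.3], 0.65), ([670.2, -106.5, 132.5], 0.57)]
grinder [([680.1, -230.3, 153.8], 0.56)]
mug [([385.2, -468.8, 64.5], 0.96)]
```

View pics/top0.png

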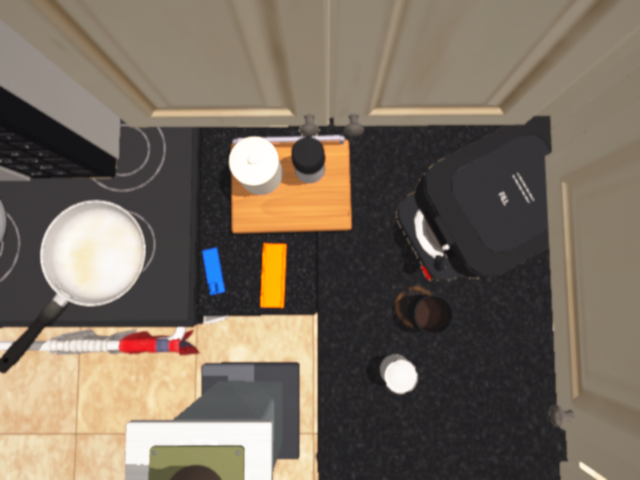

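View pics/side0.png

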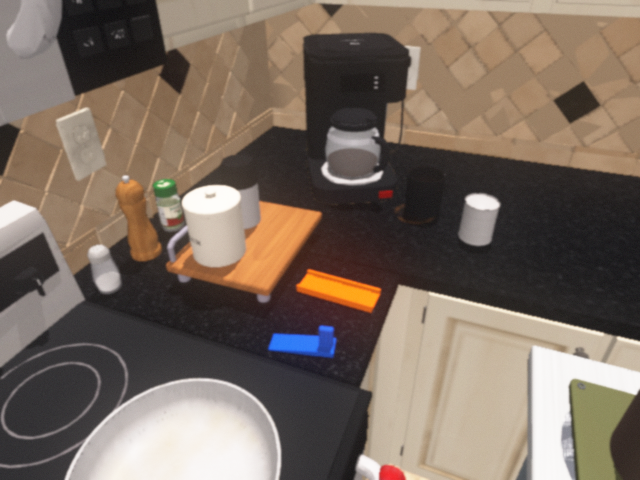

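The top view shows the riser at columns 232–352, rows 138–232, with its short foot near (343,222). The orange shim is at (274,275). The blue shim is at (213,270) with its tab on the near side, so the thin end points away. Next I'll fit their poses.

```bash
cat >> h.py <<'E'
def rect(p,name,zr,hull=True):
    best=silhouettes(name,p)[0]; P,u,v=world(p,best["mask"])
    P=P[(P[:,2]>zr[0])&(P[:,2]<zr[1])]
    r=cv2.minAreaRect(P[:,:2].astype(np.float32)); b=cv2.boxPoints(r)
    return P,r,b
E
python3 - <<'E'
from h import *
for n in("top","side"):
    p=grab_frame(n)
    if n=="top":
        hsvd=p["depth"]; P,u,v=world(p,np.ones((480,640),bool))
        m=P[:,2]>250; 
        print("obst near: min z of overhead x<800,|y|<500", [ (x0, P[m&(abs(P[:,0]-x0)<20)&(P[:,1]>-400)&(P[:,1]<100)][:,2].min().round(0) if (m&(abs(P[:,0]-x0)<20)&(P[:,1]>-400)&(P[:,1]<100)).any() else None) for x0 in range(400,900,50)])
    hsv=cv2.cvtColor(p["frame"],cv2.COLOR_RGB2HSV)
    for k,zr in(("riser",(44,56)),("base_shim",(-3,22)),("wedge",(-3,60))):
        try:
            P,r,b=rect(p,k,zr);print(n,k,len(P),np.round(r[0],1),np.round(r[1],1),round(r[2],2),b.round(0).tolist(),np.percentile(P[:,2],[5,50,95]).round(1))
            if k=="wedge":
                T=P[P[:,2]>25];print("tab",len(T),T.mean(0).round(1) if len(T) else "", T.max(0).round(1) if len(T) else "")
        except Exception as e: print(n,k,e)
    for k,lo,hi in(("orange",(5,200,150),(25,255,255)),("blue",(100,150,80),(125,255,255))):
        mk=cv2.inRange(hsv,lo,hi)>0; P,u,v=world(p,mk); s=(P[:,0]>380)&(P[:,0]<545)&(P[:,1]>-250)&(P[:,1]<50)&(P[:,2]<60)
        P=P[s];r=cv2.minAreaRect(P[:,:2].astype(np.float32));print(n,k,len(P),np.round(r[0],1),np.round(r[1],1),round(r[2],2),cv2.boxPoints(r).round(0).tolist())
        if k=="blue":
            T=P[P[:,2]>25];print("tab",len(T),T.mean(0).round(1),T.min(0).round(1),T.max(0).round(1))
E
```

```text
obst near: min z of overhead x<800,|y|<500 [(400, None), (450, None), (500, None), (550, None), (600, np.float64(421.0)), (650, np.float64(420.0)), (700, np.float64(406.0)), (750, None), (800, None), (850, None)]
top riser 7098 [ 665.6 -202. ] [199.4 259.3] 1.59 [[562.0, -75.0], [570.0, -334.0], [769.0, -329.0], [762.0, -70.0]] [47.3 50.6 53.8]
top base_shim 1382 [ 471.9 -161. ] [ 50.4 139.9] 87.56 [[401.0, -183.0], [541.0, -189.0], [543.0, -139.0], [403.0, -133.0]] [ 4.3  8.3 15.4]
top wedge 593 [481.7 -26.1] [97.7 31.6] 13.65 [[431.0, -22.0], [438.0, -53.0], [533.0, -30.0], [525.0, 1.0]] [ 2.2  7.6 43.6]
tab 63 [445.4 -35.1  41.9] [454.7 -27.7  50.8]
top orange 1564 [ 473.2 -159.7] [ 55.5 145.3] 87.63 [[399.0, -184.0], [545.0, -190.0], [547.0, -135.0], [402.0, -129.0]]
top blue 795 [483.  -24.6] [107.1  39.5] 11.68 [[427.0, -16.0], [435.0, -55.0], [539.0, -33.0], [531.0, 6.0]]
tab 63 [445.4 -35.1  41.9] [435.2 -40.   25.2] [454.7 -27.7  50.8]
side riser 5407 [ 664.1 -203.4] [199.8 262.1] 1.24 [[561.0, -75.0], [567.0, -337.0], [767.0, -332.0], [761.0, -70.0]] [46.6 49.1 50.6]
side base_shim 1886 [ 470.2 -170. ] [ 68.6 140.2] 87.86 [[399.0, -202.0], [539.0, -207.0], [542.0, -138.0], [401.0, -133.0]] [ 3.   6.7 13.4]
side wedge 1306 [483.5 -42.1] [100.2  66.5] 12.28 [[427.0, -20.0], [442.0, -85.0], [540.0, -64.0], [525.0, 1.0]] [ 0.8  6.5 42.5]
tab 187 [443.1 -31.8  37.4] [454.7 -27.1  45.6]
side orange 1997 [ 472.4 -171.7] [ 72.  146.3] 87.86 [[398.0, -205.0], [544.0, -210.0], [547.0, -139.0], [401.0, -133.0]]
side blue 1478 [484.4 -42.5] [103.2  68.2] 13.03 [[426.0, -21.0], [442.0, -87.0], [542.0, -64.0], [527.0, 2.0]]
tab 191 [443.2 -32.   37.7] [433.3 -42.   25.1] [454.7 -27.1  45.6]
```

```bash
cat >> h.py <<'E'
from scipy.spatial.transform import Rotation as Rn
def go(x,y,z,yaw):
    "yaw deg: world angle of the gripped thing's x; tool y is put at yaw+90"
    o=get_obs(); R=Rn.from_quat(o["tool_rot"]).as_matrix()
    d=R.T@(np.array([x,y,z])-o["tcp_pos"])/1000
    cur=np.degrees(np.arctan2(R[1,1],R[0,1]))-90
    print("shift",d.round(4).tolist(),"turn",round(-np.radians((yaw-cur+90)%180-90),4),"cur yaw",cur.round(2))
E
python3 -c "
from h import *
go(400,300,245,0)
go(430,-159.2,120,-2.4)"
```

```text
shift [-0.3231, -0.2434, 0.0003] turn -0.2247 cur yaw -12.88
shift [-0.4547, -0.6844, 0.1253] turn -0.1829 cur yaw -12.88
```

Call:
{"api": "send_rows", "payload": {
  "steps": [
    [[-0.323,-0.243,0],-0.183,0.085],
    [[-0.323,-0.243,0],-0.183,0.085],
    [[-0.323,-0.243,0],-0.183,0.085],
    [[-0.323,-0.243,0],-0.183,0.085],
    [[-0.323,-0.243,0],-0.183,0.085],
    [[-0.323,-0.243,0],-0.183,0.085],
    [[-0.323,-0.243,0],-0.183,0.085],
    [[-0.323,-0.243,0],-0.183,0.085],
    [[-0.323,-0.243,0],-0.183,0.085],
    [[-0.323,-0.243,0],-0.183,0.085],
    [[-0.323,-0.243,0],-0.183,0.085],
    [[-0.323,-0.243,0],-0.183,0.085]
  ]
}}

```text
t: 2.3
tcp_pos: [401.5, 298.6, 245.3]
tool_rot: [0.023, 1.0, -0.0, 0.0]
contact_force: [-0.3, 0.4, 0.1]
width: 0.993
gripper_force: 0.0
```

```bash
python3 -c "
from h import *
o=get_obs();print(o['tcp_pos'],o['t'])
go(430,-159.2,100,-2.4)"
```

```text
[401.51449603 298.62407737 245.32293609] 2.3
shift [-0.0498, -0.4559, 0.1455] turn -0.0049 cur yaw -2.68
```

Call:
{"api": "send_rows", "payload": {
  "steps": [
    [[-0.05,-0.456,0.145],-0.005,0.085],
    [[-0.05,-0.456,0.145],-0.005,0.085],
    [[-0.05,-0.456,0.145],-0.005,0.085],
    [[-0.05,-0.456,0.145],-0.005,0.085],
    [[-0.05,-0.456,0.145],-0.005,0.085],
    [[-0.05,-0.456,0.145],-0.005,0.085],
    [[-0.05,-0.456,0.145],-0.005,0.085],
    [[-0.05,-0.456,0.145],-0.005,0.085],
    [[-0.05,-0.456,0.145],-0.005,0.085],
    [[-0.05,-0.456,0.145],-0.005,0.085],
    [[-0.05,-0.456,0.145],-0.005,0.085],
    [[-0.05,-0.456,0.145],-0.005,0.085]
  ]
}}

```text
t: 3.3
tcp_pos: [431.1, -160.7, 99.1]
tool_rot: [0.02, 1.0, -0.001, -0.0]
contact_force: [0.1, 0.5, -0.8]
width: 0.997
gripper_force: 0.0
```

Run:
```python
from h import *
p=grab_frame("wrist");save(p,"w1")
o=get_obs();print(o['tcp_pos'],o['t'])
for k,z in(("base_shim",(-3,22)),):
    try:
        P,r,b=rect(p,k,z);print(k,len(P),np.round(r,1) if 0 else r,b.round(0).tolist())
    except Exception as e: print(e)
go(430,-159.2,18,-2.4)
```

```text
[ 430.70552867 -164.20099766   98.45432135] 3.35
base_shim 14692 ((474.2319641113281, -164.39080810546875), (54.32049560546875, 146.25369262695312), 87.71630096435547) [[400.0, -189.0], [546.0, -194.0], [548.0, -140.0], [402.0, -134.0]]
shift [0.001, 0.0015, 0.0811] turn -0.001 cur yaw -2.45
```

View pics/w1.png

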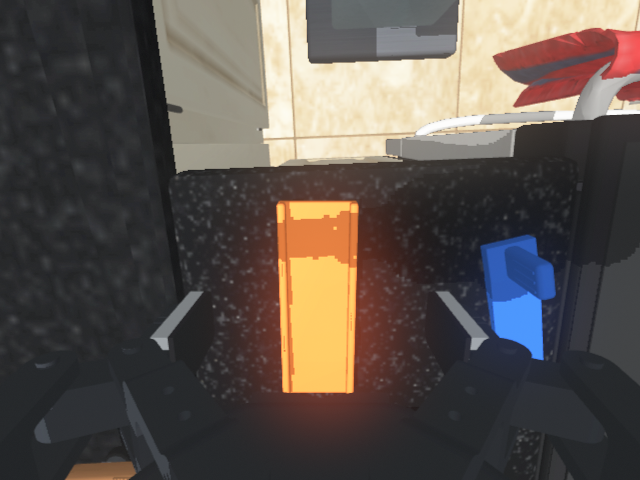

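The shim lies centred between the open fingers, at columns 278–357. I'll descend and grip it.

Call:
{"api": "send_rows", "payload": {
  "steps": [
    [[0.001,0.0,0.04],0,0.085],
    [[0.001,0.0,0.07],0,0.085],
    [[0.001,0.0,0.082],0,0.085],
    [[0.001,0.0,0.083],0,0.07],
    [[0.001,0.0,0.083],0,0.03],
    [[0.001,0.0,0.083],0,0.03],
    [[0.001,0.0,0.083],0,0.03],
    [[0.001,0.0,0.083],0,0.03],
    [[0.001,0.0,0.083],0,0.03]
  ],
  "force": 40
}}

```text
t: 4.15
tcp_pos: [430.9, -155.1, 17.6]
tool_rot: [0.017, 1.0, 0.001, 0.001]
contact_force: [-0.1, 1.5, 2.2]
width: 0.573
gripper_force: 40.7
```

Run:
```python
from h import *
o=get_obs();print(o['tcp_pos'],o['t'],o['width'],o['gripper_force'],o['contact_force'])
```

```text
[ 430.9279569  -155.10505033   17.55269302] 4.15 0.5729566127867068 40.71215272473637 [-0.0988865   1.53939886  2.18869101]
```

Run:
```python
from h import *
go(430,-318.4,26,1.4)
```

```text
shift [-0.0046, -0.1632, -0.0087] turn -0.0584 cur yaw -1.95
```

Call:
{"api": "send_rows", "payload": {
  "steps": [
    [[0,0,-0.008],0,0.03],
    [[0,-0.015,-0.009],-0.01,0.03],
    [[-0.001,-0.045,-0.009],-0.03,0.03],
    [[-0.002,-0.08,-0.009],-0.05,0.03],
    [[-0.003,-0.115,-0.009],-0.058,0.03],
    [[-0.004,-0.145,-0.009],-0.058,0.03],
    [[-0.005,-0.16,-0.009],-0.058,0.03],
    [[-0.005,-0.163,-0.009],-0.058,0.03],
    [[-0.005,-0.163,-0.009],-0.058,0.03],
    [[-0.005,-0.163,-0.009],-0.058,0.03]
  ]
}}

```text
t: 4.98
tcp_pos: [429.5, -318.0, 26.2]
tool_rot: [-0.012, 1.0, 0.001, 0.0]
contact_force: [0.1, 0.6, -0.9]
width: 0.567
gripper_force: 41.3
```

```bash
cat >> h.py <<'E'
def col(p,k,zmax=60):
    lo,hi={"orange":((5,200,150),(25,255,255)),"blue":((100,150,80),(125,255,255))}[k]
    mk=cv2.inRange(cv2.cvtColor(p["frame"],cv2.COLOR_RGB2HSV),lo,hi)>0
    P,u,v=world(p,mk); s=(P[:,0]>380)&(P[:,0]<680)&(P[:,1]>-420)&(P[:,1]<80)&(P[:,2]<zmax)
    if k=="orange": s&=P[:,2]<30
    return P[s]
E
python3 - <<'E'
from h import *
o=get_obs();print(o['tcp_pos'],o['t'],o['width'],o['gripper_force'],o['contact_force'])
p=grab_frame("side");save(p,"s2")
for n in("wrist","top","side"):
    if n!="side": p=grab_frame(n)
    try:
        P=silhouettes("base_shim",p)[0]["mask"];P=world(p,P)[0];P=P[P[:,2]<40]
        r=cv2.minAreaRect(P[:,:2].astype(np.float32));print(n,len(P),r,cv2.boxPoints(r).round(0).tolist(),np.percentile(P[:,2],[2,50,98]))
        q=P[:,0]; 
        for a in range(410,550,20):
            s=(q>a)&(q<a+20)
            if s.sum()>20: print(a,np.percentile(P[s,2],[5,95]).round(1),P[s,1].min().round(1),P[s,1].max().round(1))
    except Exception as e: print(n,e)
    if n!="wrist":
        P,r,b=rect(p,"riser",(44,56)); print("riser",r)
print(get_obs()['tcp_pos'])
E
```

```text
[ 429.49237829 -318.0399275    26.23934296] 4.9833 0.5673363967485109 41.281284812721424 [ 0.05182083  0.64299091 -0.89723545]
wrist 19362 ((441.85723876953125, -317.2575988769531), (58.103919982910156, 82.99539184570312), 86.70677185058594) [[399.0, -344.0], [482.0, -349.0], [485.0, -291.0], [402.0, -286.0]] [13.36014646 15.46380509 23.06455283]
410 [14.7 22.9] -343.2 -287.9
430 [14.3 22.4] -343.6 -293.6
450 [13.8 21.9] -347.7 -289.3
470 [13.4 15.4] -344.5 -289.9
top 566 ((507.9551696777344, -317.91290283203125), (49.342979431152344, 66.93929290771484), 86.86734008789062) [[473.0, -341.0], [540.0, -344.0], [543.0, -295.0], [476.0, -291.0]] [10.42273987 15.24341858 23.93383255]
470 [12.7 23.1] -325.8 -292.4
490 [11.8 22.2] -341.2 -292.5
510 [11.1 22.4] -343.8 -294.8
530 [11.2 22.2] -343.9 -294.9
riser ((665.4203491210938, -202.22181701660156), (199.3070526123047, 259.4002685546875), 1.2502973079681396)
side 566 ((507.9551696777344, -317.91290283203125), (49.342979431152344, 66.93929290771484), 86.86734008789062) [[473.0, -341.0], [540.0, -344.0], [543.0, -295.0], [476.0, -291.0]] [10.42273987 15.24341858 23.93383255]
470 [12.7 23.1] -325.8 -292.4
490 [11.8 22.2] -341.2 -292.5
510 [11.1 22.4] -343.8 -294.8
530 [11.2 22.2] -343.9 -294.9
riser ((665.4203491210938, -202.22181701660156), (199.3070526123047, 259.4002685546875), 1.2502973079681396)
[ 429.13723247 -319.70706779   26.30846504]
```

View pics/s2.png

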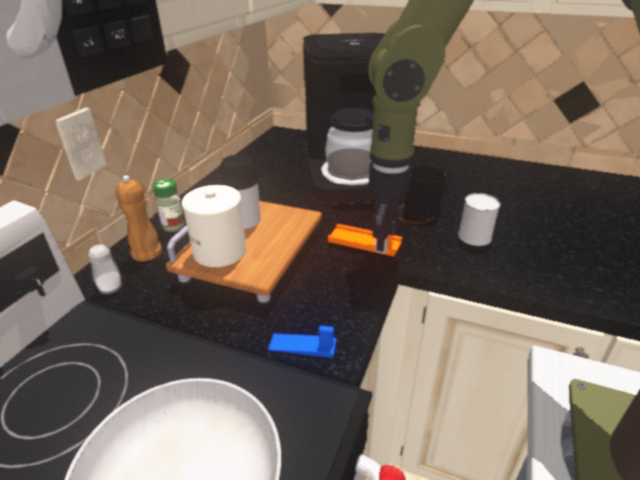

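The side view shows the orange shim held by the gripper in front of the riser's near right corner, at about (365,240). The measured shim yaw looks a few degrees off, so I'll fit the lip edges.

Run:
```python
from h import *
for n in("wrist","top"):
    p=grab_frame(n); save(p,n+"3")
    P=world(p,silhouettes("base_shim",p)[0]["mask"])[0]
    F=P[(P[:,2]>5)&(P[:,2]<40)]
    # right and left edge by x-bin
    E=[]
    for a in range(405,545,8):
        s=F[(F[:,0]>a)&(F[:,0]<=a+8)]
        if len(s)>15: E.append((a+4,*np.percentile(s[:,1],[1,99]),len(s)))
    E=np.array(E); print(n,E.round(1).tolist())
    T=F[F[:,2]>18.5]; 
    for sgn in(1,-1):
        g=T[(T[:,1]+318)*sgn>15]; 
        if len(g)>10: c=np.polyfit(g[:,0],g[:,1],1); print(sgn,len(g),np.degrees(np.arctan(c[0])),np.polyval(c,[430,540]), np.degrees(np.arctan(np.polyfit(g[:,0],g[:,2],1)[0])))
o=get_obs();print(o['tcp_pos'],o['tool_rot'])
```

```text
wrist [[409.0, -343.8, -295.3, 2358.0], [417.0, -344.2, -296.0, 2240.0], [425.0, -344.5, -297.0, 2115.0], [433.0, -344.3, -296.5, 2010.0], [441.0, -344.4, -296.5, 1946.0], [449.0, -345.4, -296.8, 1895.0], [457.0, -346.0, -297.3, 1806.0], [465.0, -346.1, -297.7, 1712.0], [473.0, -343.6, -302.0, 1191.0], [481.0, -327.1, -312.7, 55.0]]
1 1847 -2.0883414725518388 [-298.45979384 -302.47089804] -1.0403865132217498
-1 1913 -2.305674419114836 [-342.58634402 -347.01531213] -0.9887218262725349
top [[481.0, -322.8, -294.7, 40.0], [489.0, -335.8, -294.7, 55.0], [497.0, -341.6, -296.9, 84.0], [505.0, -343.5, -297.0, 68.0], [513.0, -343.6, -297.0, 85.0], [521.0, -345.8, -297.1, 81.0], [529.0, -345.9, -297.2, 80.0], [537.0, -344.3, -297.2, 75.0]]
1 54 -1.2134343543764923 [-296.61479435 -298.94476943] -0.3620174284833516
-1 45 -4.0323895949970545 [-336.28763067 -344.04207008] -1.7392579400082109
[ 428.93816572 -320.26439432   26.26299807] [-1.06437283e-02  9.99943354e-01  3.15559169e-06 -1.40209395e-05]
```

View pics/wrist3.png

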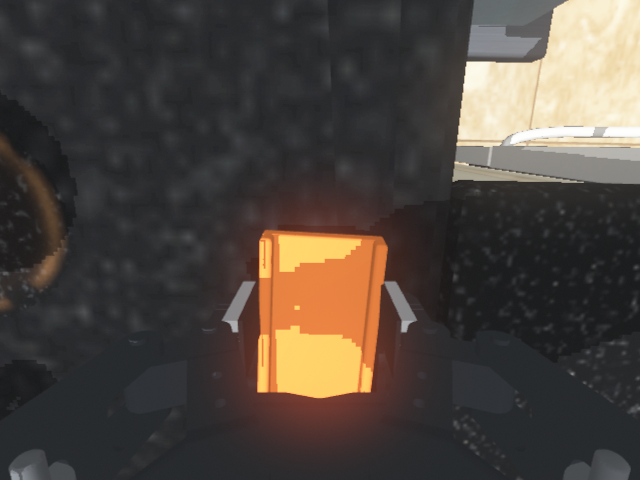

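The wrist view shows the shim gripped but turned about 3.4° in the grip, with its yaw near -2.2°. I'll correct the turn and lower it.

Run:
```python
from h import *
go(430,-318.5,17.6,4.9)
```

```text
shift [-0.0011, 0.0017, 0.0087] turn -0.0642 cur yaw 1.22
```

Call:
{"api": "send_rows", "payload": {
  "steps": [
    [[-0.001,0.001,0],-0.03,0.03],
    [[-0.001,0.002,0.002],-0.064,0.03],
    [[-0.001,0.002,0.004],-0.064,0.03],
    [[-0.001,0.002,0.006],-0.064,0.03],
    [[-0.001,0.002,0.0085],-0.064,0.03],
    [[-0.001,0.002,0.0085],-0.064,0.03],
    [[-0.001,0.002,0.0085],-0.064,0.03],
    [[-0.001,0.002,0.0085],-0.064,0.03]
  ]
}}

```text
t: 6.25
tcp_pos: [429.8, -318.3, 17.6]
tool_rot: [-0.043, 0.999, 0.0, -0.0]
contact_force: [-0.2, 0.5, -1.1]
width: 0.571
gripper_force: 41.3
```

```bash
cat >> h.py <<'E'
def lips(p,y0,zt=10,zh=30):
    P=world(p,silhouettes("base_shim",p)[0]["mask"])[0]
    T=P[(P[:,2]>zt)&(P[:,2]<zh)]
    for sgn in(1,-1):
        g=T[(T[:,1]-y0)*sgn>15]
        if len(g)>10: c=np.polyfit(g[:,0],g[:,1],1); print("lip",sgn,len(g),np.degrees(np.arctan(c[0])).round(2),np.polyval(c,[430,540]).round(1),"pitch",np.degrees(np.arctan(np.polyfit(g[:,0],g[:,2],1)[0])).round(2),"z",g[:,2].mean().round(1))
    return P
E
python3 - <<'E'
from h import *
o=get_obs();print(o['tcp_pos'],o['contact_force'])
p=grab_frame("wrist");P=lips(p,-318.5);print("near end",np.percentile(P[:,0],1))
p=grab_frame("top");P=lips(p,-318.5);print("far end",np.percentile(P[:,0],99))
o=get_obs();print(o['tcp_pos'],o['contact_force'])
go(515,-316.4,17.6,4.9)
E
```

```text
[ 429.78812361 -318.25809769   17.63952348] [-0.15041686  0.52786889 -1.1436317 ]
lip 1 1890 1.37 [-296.9 -294.3] pitch 0.04 z 13.3
lip -1 1908 1.44 [-341.1 -338.3] pitch -0.03 z 13.3
near end 401.19750925385017
lip 1 69 0.24 [-292.3 -291.9] pitch -0.74 z 14.1
lip -1 17 -0.58 [-334.1 -335.2] pitch -1.18 z 14.8
far end 539.0571792499396
[ 429.82288621 -318.24577256   17.68031984] [ 0.28059477 -0.03483297 -1.87120826]
shift [-0.085, -0.0054, 0.0001] turn -0.0004 cur yaw 4.88
```

Call:
{"api": "send_rows", "payload": {
  "steps": [
    [[-0.005,0,0],0,0.03],
    [[-0.012,-0.001,0],0,0.03],
    [[-0.02,-0.001,0],0,0.03],
    [[-0.028,-0.002,0],0,0.03],
    [[-0.036,-0.002,0],0,0.03],
    [[-0.043,-0.0025,0],0,0.03],
    [[-0.05,-0.003,0],0,0.03],
    [[-0.05,-0.003,0],0,0.03]
  ]
}}

```text
t: 7.12
tcp_pos: [482.6, -316.5, 17.9]
tool_rot: [-0.043, 0.999, 0.0, 0.002]
contact_force: [0.5, 0.1, -0.2]
width: 0.574
gripper_force: 41.3
```

Run:
```python
from h import *
o=get_obs();print(o['tcp_pos'],o['contact_force'])
p=grab_frame("top");P,r,b=rect(p,"riser",(44,56)); print("riser",r)
go(516,-316.4,17.6,4.9)
```

```text
[ 482.56367521 -316.49871442   17.93235646] [ 0.48965785  0.10406344 -0.19937903]
riser ((665.5484008789062, -202.06349182128906), (199.29513549804688, 259.56854248046875), 1.4099990129470825)
shift [-0.0355, -0.0026, 0.0001] turn 0.0 cur yaw 4.9
```

Call:
{"api": "send_rows", "payload": {
  "steps": [
    [[-0.006,-0.0005,0],0,0.03],
    [[-0.014,-0.001,0],0,0.03],
    [[-0.022,-0.0015,0],0,0.03],
    [[-0.03,-0.002,0],0,0.03],
    [[-0.035,-0.0025,0],0,0.03],
    [[-0.035,-0.0025,0],0,0.03],
    [[-0.035,-0.0025,0],0,0.03]
  ]
}}

```text
t: 7.8
tcp_pos: [515.7, -316.2, 17.7]
tool_rot: [-0.043, 0.999, 0.0, 0.0]
contact_force: [0.1, 0.6, -1.9]
width: 0.576
gripper_force: 41.3
```

Call:
{"api": "send_rows", "payload": {
  "steps": [
    [[0,0,0],0,0.075],
    [[0,0,0],0,0.075],
    [[0,0,0],0,0.075],
    [[0,0,0],0,0.075],
    [[0,0,-0.02],0,0.075],
    [[0,0,-0.05],0,0.075],
    [[0,0,-0.09],0,0.075],
    [[0,0,-0.13],0,0.075]
  ]
}}

```text
t: 8.47
tcp_pos: [514.1, -316.2, 148.5]
tool_rot: [-0.043, 0.999, 0.001, -0.001]
contact_force: [0.9, -1.0, -0.1]
width: 0.88
gripper_force: 0.0
```

Run:
```python
from h import *
o=get_obs();print(o['t'],o['tcp_pos'],o['contact_force'],o['width'])
p=grab_frame("wrist");P=lips(p,-318);print("near end",np.percentile(P[:,0],1))
p=grab_frame("top");P=lips(p,-318);print("near end",np.percentile(P[:,0],1),np.percentile(P[:,0],99))
P,r,b=rect(p,"riser",(44,56)); print("riser",r)
P,r,b=rect(p,"wedge",(-3,60));print(r);P=P[P[:,2]>30];print(P.mean(0))
go(444.5,-33.8,120,12.7)
```

```text
8.4667 [ 514.11888166 -316.15337412  148.53605481] [ 0.87143734 -0.99963728 -0.14899567] 0.8801486070640852
lip 1 756 1.19 [-296.4 -294.1] pitch 0.01 z 13.3
lip -1 788 1.05 [-340.8 -338.8] pitch -0.04 z 13.3
near end 487.116084195749Traceback (most recent call last):
  File "<stdin>", line 4, in <module>
  File "h.py", line 27, in lips
    P=world(p,silhouettes("base_shim",p)[0]["mask"])[0]
              ~~~~~~~~~~~~~~~~~~~~~~~~~~^^^
IndexError: list index out of range
```

Run:
```python
from h import *
p=grab_frame("top")
P,r,b=rect(p,"riser",(44,56)); print("riser",r)
P=col(p,"blue");T=P[P[:,2]>30];print(len(T),T.mean(0) if len(T) else "")
go(444.5,-34,110,12.7)
```

```text
riser ((665.85693359375, -202.25999450683594), (199.50527954101562, 259.55596923828125), 1.7200002670288086)
59 [445.25460006 -35.07595627  43.72436949]
shift [0.0451, 0.2875, 0.037] turn -0.1366 cur yaw 4.87
```

Call:
{"api": "send_rows", "payload": {
  "steps": [
    [[0.045,0.287,0.037],-0.137,0.06],
    [[0.045,0.287,0.037],-0.137,0.06],
    [[0.045,0.287,0.037],-0.137,0.06],
    [[0.045,0.287,0.037],-0.137,0.06],
    [[0.045,0.287,0.037],-0.137,0.06],
    [[0.045,0.287,0.037],-0.137,0.06],
    [[0.045,0.287,0.037],-0.137,0.06],
    [[0.045,0.287,0.037],-0.137,0.06],
    [[0.045,0.287,0.037],-0.137,0.06],
    [[0.045,0.287,0.037],-0.137,0.06],
    [[0.045,0.287,0.037],-0.137,0.06]
  ]
}}

```text
t: 9.68
tcp_pos: [445.5, -36.3, 110.1]
tool_rot: [-0.109, 0.994, -0.001, -0.001]
contact_force: [0.1, 0.1, -0.4]
width: 0.7
gripper_force: 0.0
```

Run:
```python
from h import *
p=grab_frame("wrist")
P=world(p,silhouettes("wedge",p)[0]["mask"])[0]
T=P[(P[:,2]>41)&(P[:,2]<50)];print(len(T),T.mean(0),cv2.minAreaRect(T[:,:2].astype(np.float32)))
B=P[P[:,2]<13];print(cv2.minAreaRect(B[:,:2].astype(np.float32)))
o=get_obs();print(o['t'],o['tcp_pos'])
go(444.5,-34,30,12.7)
```

```text
620 [444.19121742 -36.96228582  44.38274846] ((444.650146484375, -36.852394104003906), (21.28789710998535, 10.988487243652344), 11.582192420959473)
((481.2513427734375, -28.91244125366211), (101.07332611083984, 34.13691711425781), 12.212557792663574)
9.7833 [445.78063292 -36.47420734 110.40564221]
shift [0.0007, 0.0027, 0.0804] turn -0.0036 cur yaw 12.5
```

Call:
{"api": "send_rows", "payload": {
  "steps": [
    [[0.001,0,0.035],0,0.05],
    [[0.001,0,0.065],0,0.05],
    [[0.001,0,0.08],0,0.05],
    [[0.001,0,0.08],0,0.03],
    [[0.001,0,0.08],0,0.002],
    [[0.001,0,0.08],0,0.002],
    [[0.001,0,0.08],0,0.002],
    [[0.001,0,0.08],0,0.002],
    [[0.001,0,0.08],0,0.002]
  ],
  "force": 40
}}

```text
t: 10.53
tcp_pos: [445.3, -34.9, 31.5]
tool_rot: [-0.11, 0.994, 0.0, 0.001]
contact_force: [0.5, -0.7, 3.3]
width: 0.115
gripper_force: 42.5
```

Run:
```python
from h import *
o=get_obs();print(o['t'],o['tcp_pos'],o['contact_force'],o['width'],o['gripper_force'])
# wedge pre-entry: groove line through foot
go(440,-320,75,1.2)
```

```text
10.5333 [445.34282282 -34.88111175  31.54219379] [ 0.53083188 -0.70816174  3.27927066] 0.11451423034856849 42.49833583831787
shift [0.0677, -0.277, -0.0436] turn 0.2003 cur yaw 12.67
```

Run:
```python
from h import *
go(470,-317.6,65,1.2)
```

```text
shift [0.0379, -0.2812, -0.0335] turn 0.2003 cur yaw 12.67
```

Call:
{"api": "send_rows", "payload": {
  "steps": [
    [[0,0,-0.015],0,0.002],
    [[0.002,-0.015,-0.033],0.05,0.002],
    [[0.006,-0.045,-0.034],0.15,0.002],
    [[0.011,-0.08,-0.034],0.2,0.002],
    [[0.016,-0.12,-0.034],0.2,0.002],
    [[0.022,-0.16,-0.034],0.2,0.002],
    [[0.027,-0.2,-0.034],0.2,0.002],
    [[0.032,-0.24,-0.034],0.2,0.002],
    [[0.036,-0.268,-0.034],0.2,0.002],
    [[0.038,-0.28,-0.034],0.2,0.002],
    [[0.038,-0.281,-0.034],0.2,0.002],
    [[0.038,-0.281,-0.034],0.2,0.002]
  ]
}}

```text
t: 11.53
tcp_pos: [469.2, -317.4, 64.9]
tool_rot: [-0.01, 1.0, 0.0, 0.0]
contact_force: [-0.2, 1.0, -0.5]
width: 0.111
gripper_force: 41.8
```

Run:
```python
from h import *
o=get_obs();print(o['t'],o['tcp_pos'],o['contact_force'],o['width'],o['gripper_force'])
for n in("top","side","wrist"):
    p=grab_frame(n);save(p,n+"4")
    try:
        P=world(p,silhouettes("wedge",p)[0]["mask"])[0];P=P[P[:,2]>18]
        x=P[:,0];print(n,len(P),P.min(0).round(1),P.max(0).round(1))
        for a in range(430,580,10):
            s=P[(x>a)&(x<=a+10)]
            if len(s)>8: print(a+5,np.percentile(s,[3,97],axis=0)[:,1:].round(1).tolist(),len(s))
    except Exception as e: print(n,e)
go(470,-317.6,65,1.2)
```

```text
11.5333 [ 469.17342086 -317.43581899   64.87577406] [-0.23957366  0.99907376 -0.54919118] 0.11053509434521694 41.784626841545105
top 69 [ 540.7 -325.6   31.5] [ 556.7 -299.2   41. ]
545 [[-323.4, 34.3], [-301.4, 38.6]] 40
555 [[-325.5, 31.7], [-303.3, 38.7]] 29
side 526 [ 454.9 -331.2   31.4] [ 555.8 -294.7   56.2]
455 [[-327.0, 33.9], [-297.7, 53.8]] 51
465 [[-311.5, 34.2], [-296.6, 50.7]] 46
475 [[-309.3, 33.7], [-297.5, 53.3]] 43
485 [[-324.3, 34.1], [-296.9, 43.1]] 53
495 [[-330.2, 33.9], [-296.3, 42.1]] 59
505 [[-327.1, 33.7], [-296.9, 41.0]] 56
515 [[-327.0, 33.6], [-296.6, 40.1]] 52
525 [[-328.0, 33.4], [-296.8, 39.4]] 49
535 [[-326.5, 33.7], [-296.1, 38.5]] 46
545 [[-328.1, 33.3], [-295.5, 37.6]] 48
555 [[-326.5, 32.2], [-296.7, 35.9]] 23
wrist 4797 [ 455.9 -331.9   33. ] [ 531.8 -299.9   86.9]
455 [[-329.9, 34.6], [-302.2, 76.9]] 1601
465 [[-330.6, 41.8], [-300.9, 79.2]] 1248
475 [[-319.8, 76.6], [-311.4, 79.5]] 558
505 [[-320.4, 39.0], [-309.1, 41.1]] 262
515 [[-321.7, 38.0], [-306.6, 40.2]] 480
525 [[-323.7, 36.9], [-304.9, 39.3]] 601
535 [[-319.9, 36.4], [-309.9, 38.2]] 41
shift [0.0, -0.002, -0.0001] turn 0.0039 cur yaw 1.43
```

View pics/side4.png

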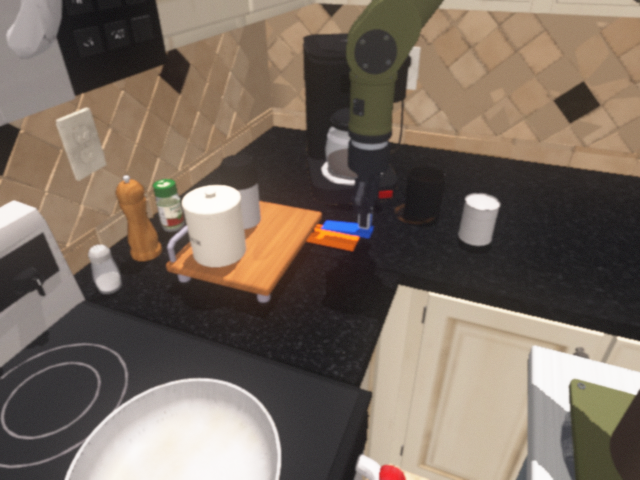

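The side view shows the blue shim level above the groove at (350,230), with the orange shim under the corner. I'll lower it into the groove.

Call:
{"api": "send_rows", "payload": {
  "steps": [
    [[0,-0.002,0.004],0,0.002],
    [[0,-0.002,0.009],0,0.002],
    [[0,-0.002,0.014],0,0.002],
    [[0,-0.002,0.018],0,0.002],
    [[0,-0.002,0.021],0,0.002],
    [[0,-0.002,0.024],0,0.002],
    [[0,-0.002,0.0255],0,0.002],
    [[0,-0.002,0.0265],0,0.002],
    [[0,-0.002,0.0265],0,0.002],
    [[0,-0.002,0.0265],0,0.002]
  ]
}}

```text
t: 12.67
tcp_pos: [469.6, -319.0, 38.6]
tool_rot: [-0.011, 1.0, -0.0, -0.0]
contact_force: [-1.9, 0.2, 3.7]
width: 0.112
gripper_force: 42.5
```

Run:
```python
from h import *
o=get_obs();print(o['t'],o['tcp_pos'],o['contact_force'],o['width'],o['gripper_force'])
for n in("side","wrist"):
    p=grab_frame(n);save(p,n+"5")
    P=col(p,"blue",48); x=P[:,0]
    for a in range(430,580,10):
        s=P[(x>a)&(x<=a+10)]
        if len(s)>8: print(n,a+5,np.percentile(s,[3,97],axis=0)[:,1:].round(1).tolist(),len(s))
    lips(p,-317.6,17 if 0 else 11,20)
print(get_obs()['tcp_pos'])
```

```text
12.6667 [ 469.56340215 -319.00068077   38.58956996] [-1.86077213  0.23317455  3.66243971] 0.1123262912748529 42.47531175613403
side 455 [[-336.8, -0.7], [-302.3, 18.2]] 49
side 465 [[-314.2, -1.1], [-300.3, 17.5]] 40
side 475 [[-313.3, -0.3], [-301.4, 17.8]] 41
side 485 [[-324.4, 9.1], [-301.1, 17.3]] 39
side 495 [[-330.1, 12.6], [-300.5, 15.4]] 44
side 505 [[-328.4, 11.7], [-301.5, 14.9]] 39
side 515 [[-328.6, 11.0], [-301.6, 13.8]] 36
side 525 [[-328.6, 9.7], [-302.7, 12.7]] 35
side 535 [[-329.0, 8.9], [-304.8, 12.5]] 32
side 545 [[-329.0, 7.6], [-304.9, 10.7]] 28Traceback (most recent call last):
  File "<stdin>", line 9, in <module>
  File "h.py", line 27, in lips
    P=world(p,silhouettes("base_shim",p)[0]["mask"])[0]
              ~~~~~~~~~~~~~~~~~~~~~~~~~~^^^
IndexError: list index out of range
```

Call:
{"api": "send_rows", "payload": {
  "steps": [
    [[-0.002,0,0],0,0.002],
    [[-0.006,0,0],0,0.002],
    [[-0.01,0,0],0,0.002],
    [[-0.014,0,0],0,0.002],
    [[-0.018,0,0],0,0.002],
    [[-0.022,0,0],0,0.002],
    [[-0.025,0,0],0,0.002],
    [[-0.028,0,0],0,0.002],
    [[-0.028,0,0],0,0.002]
  ]
}}

```text
t: 13.52
tcp_pos: [496.4, -319.4, 38.6]
tool_rot: [-0.011, 1.0, -0.001, -0.001]
contact_force: [-4.5, -0.9, 7.8]
width: 0.106
gripper_force: 43.2
```

Run:
```python
from h import *
o=get_obs();print(o['t'],o['tcp_pos'],o['contact_force'],o['moment'])
p=grab_frame("wrist");save(p,"wrist5")
p=grab_frame("side");P,r,b=rect(p,"riser",(44,56)); print("riser",r)
P=col(p,"orange");print(P[:,0].min())
```

```text
13.5167 [ 496.43662613 -319.39876579   38.58681144] [-4.47415749 -0.8978991   7.75764431] [-0.04466237  0.85057991  0.01272714]
riser ((664.4122314453125, -203.0315399169922), (200.49542236328125, 263.4031677246094), 1.117027997970581)
485.60233150505667
```

View pics/wrist5.png

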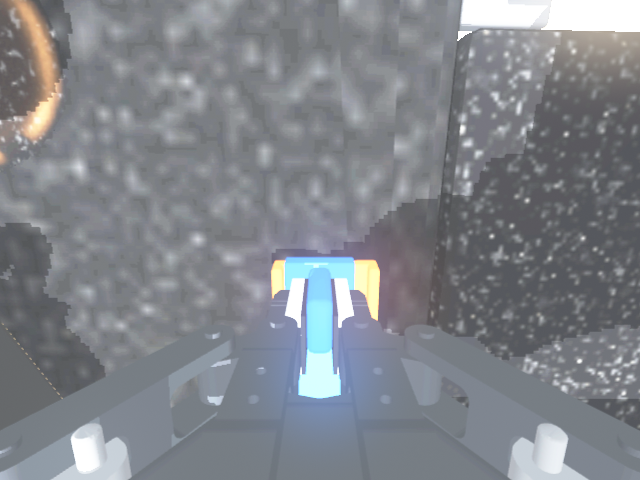

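The wrist view shows the blue shim seated in the groove at columns 285–355, slightly towards the right-hand lip. The force readings say it is pressed down, so I'll release it to settle flat, then regrip.

Call:
{"api": "send_rows", "payload": {
  "steps": [
    [[0,0,0],0,0.03],
    [[0,0,0],0,0.03],
    [[0,0,0],0,0.03],
    [[0,0,0],0,0.03],
    [[0,0,0],0,0.03]
  ]
}}

```text
t: 14.08
tcp_pos: [498.0, -318.3, 38.1]
tool_rot: [-0.011, 1.0, 0.0, 0.0]
contact_force: [-0.2, -0.3, 0.6]
width: 0.347
gripper_force: 0.0
```

Run:
```python
from h import *
o=get_obs();print(o['t'],o['tcp_pos'],o['contact_force'],o['moment'],o['width'])
for n in("wrist","side"):
    p=grab_frame(n)
    P=col(p,"blue",60);T=P[P[:,2]>48]
    if len(T)>5: print(n,len(T),T.mean(0).round(1),cv2.minAreaRect(T[:,:2].astype(np.float32)))
    L=P[(P[:,2]<22)&(P[:,2]>12)]; print(n,len(L),L.min(0).round(1),L.max(0).round(1))
    if n=="side":
        x=P[:,0]
        for a in range(440,580,10):
            s=P[(x>a)&(x<=a+10)]
            if len(s)>8: print(n,a+5,np.percentile(s,[3,97],axis=0)[:,1:].round(1).tolist(),len(s))
P=col(p,"orange"); print(P.min(0),P.max(0))
o=get_obs();print(o['tcp_pos'],o['contact_force'])
```

```text
14.0833 [ 497.95003774 -318.33235037   38.10534277] [-0.18105353 -0.31451     0.58949878] [-0.00133782  0.01963781 -0.06305969] 0.34729900470221003Traceback (most recent call last):
  File "<stdin>", line 7, in <module>
    return umr_minimum(a, axis, None, out, keepdims, initial, where)
ValueError: zero-size array to reduction operation minimum which has no identity
```

Call:
{"api": "send_rows", "payload": {
  "steps": [
    [[0,0.001,-0.002],0,0.03],
    [[0,0.001,-0.002],0,0.015],
    [[0,0.001,-0.002],0,0.002],
    [[0,0.001,-0.002],0,0.002],
    [[0,0.001,-0.002],0,0.002],
    [[0,0.001,-0.002],0,0.002],
    [[0,0.001,-0.002],0,0.002]
  ],
  "force": 30
}}

```text
t: 14.72
tcp_pos: [497.8, -317.5, 40.4]
tool_rot: [-0.011, 1.0, -0.0, 0.0]
contact_force: [0.2, -0.2, 1.6]
width: 0.111
gripper_force: 33.4
```

Call:
{"api": "send_rows", "payload": {
  "steps": [
    [[-0.001,0,0],0,0.002],
    [[-0.003,0,0],0,0.002],
    [[-0.005,0,0],0,0.002],
    [[-0.006,0,0],0,0.002],
    [[-0.006,0,0],0,0.002]
  ]
}}

```text
t: 15.13
tcp_pos: [502.2, -317.7, 40.3]
tool_rot: [-0.011, 1.0, -0.0, -0.002]
contact_force: [-3.8, 0.2, 6.5]
width: 0.11
gripper_force: 34.0
```

Run:
```python
from h import *
o=get_obs();print(o['t'],o['tcp_pos'],o['contact_force'],o['moment'],o['width'])
p=grab_frame("side")
P=col(p,"blue",60);x=P[:,0]
for a in range(440,600,10):
    s=P[(x>a)&(x<=a+10)]
    if len(s)>8: print(a+5,np.percentile(s,[3,97],axis=0)[:,1:].round(1).tolist(),len(s))
P=col(p,"orange"); print(P.min(0),P.max(0))
o=get_obs();print(o['tcp_pos'],o['contact_force'])
```

```text
15.1333 [ 502.16035594 -317.71376788   40.34351859] [-3.75982714  0.21384395  6.47327589] [-0.01484204  0.6888756   0.05028983] 0.11026416275806702
485 [[-322.1, 13.6], [-300.8, 48.5]] 27
495 [[-314.4, 12.8], [-299.3, 20.8]] 36
505 [[-389.0, -0.7], [-299.6, 19.2]] 31
515 [[-321.3, 12.5], [-300.2, 17.7]] 32
525 [[-326.5, 12.3], [-300.5, 15.9]] 39
535 [[-326.2, 12.5], [-303.0, 15.2]] 36
545 [[-327.9, 11.2], [-301.8, 13.5]] 36
555 [[-328.6, 10.0], [-303.3, 12.7]] 31
565 [[-327.5, 9.1], [-305.4, 12.2]] 32
575 [[-328.4, 7.0], [-307.2, 11.2]] 21
[ 485.22398333 -361.5713584    -1.98799686] [ 588.00243138 -286.1015664    15.68191235]
[ 502.1624455  -317.71801221   40.36110842] [-3.30053346  1.19403977  6.01519888]
```

Call:
{"api": "send_rows", "payload": {
  "steps": [
    [[0,0,-0.0004],0,0.002],
    [[0,0,-0.0004],0,0.002],
    [[0,0,-0.0004],0,0.002]
  ]
}}

```text
t: 15.43
tcp_pos: [503.9, -317.2, 40.5]
tool_rot: [-0.011, 1.0, 0.0, 0.0]
contact_force: [0.6, 0.7, -1.3]
width: 0.109
gripper_force: 33.0
```

Call:
{"api": "send_rows", "payload": {
  "steps": [
    [[-0.001,0,0],0,0.002],
    [[-0.002,0,0],0,0.002],
    [[-0.002,0,0],0,0.002],
    [[-0.002,0,0],0,0.002]
  ]
}}

```text
t: 15.77
tcp_pos: [505.9, -317.1, 40.5]
tool_rot: [-0.011, 1.0, 0.0, 0.0]
contact_force: [-0.3, -0.1, -0.6]
width: 0.11
gripper_force: 33.0
```

Call:
{"api": "send_rows", "payload": {
  "steps": [
    [[-0.001,0,0],0,0.002],
    [[-0.002,0,0],0,0.002],
    [[-0.003,0,0],0,0.002],
    [[-0.004,0,0],0,0.002],
    [[-0.004,0,0],0,0.002],
    [[-0.004,0,0],0,0.002]
  ]
}}

```text
t: 16.27
tcp_pos: [509.1, -317.2, 40.5]
tool_rot: [-0.011, 1.0, 0.0, -0.001]
contact_force: [-2.1, 0.3, -1.5]
width: 0.112
gripper_force: 33.1
```

Call:
{"api": "send_rows", "payload": {
  "steps": [
    [[-0.001,0,0],0,0.002],
    [[-0.002,0,0],0,0.002],
    [[-0.003,0,0],0,0.002],
    [[-0.003,0,0],0,0.002],
    [[-0.003,0,0],0,0.002]
  ]
}}

```text
t: 16.68
tcp_pos: [510.2, -317.4, 40.5]
tool_rot: [-0.011, 1.0, -0.0, -0.002]
contact_force: [-7.0, -0.6, 3.3]
width: 0.112
gripper_force: 33.7
```

Run:
```python
from h import *
for i in range(3):
    o=get_obs();print(o['t'],o['tcp_pos'].round(2),o['contact_force'].round(2),o['moment'].round(2))
    p=grab_frame(("top","side","side")[i])
    if i<2:
        P,r,b=rect(p,"riser",(44,56)); print("riser",r); 
        A=np.linalg.lstsq(np.c_[P[:,:2]-[665,-202],np.ones(len(P))],P[:,2],rcond=None)[0];print("tilt",A)
P=col(p,"orange"); print(P.min(0),P.max(0))
```

```text
16.6833 [ 510.23 -317.44   40.47] [-6.97 -0.58  3.32] [0.08 1.28 0.08]
riser ((665.9151000976562, -202.30453491210938), (199.74107360839844, 258.95513916015625), 1.2228580713272095)
tilt [8.75179332e-04 5.02859139e-04 5.05729567e+01]
16.7833 [ 510.22 -317.48   40.49] [-6.74 -0.54  3.65] [0.12 1.35 0.04]
riser ((665.4176635742188, -202.39642333984375), (201.808349609375, 261.66204833984375), 1.373344898223877)
tilt [ 2.53775496e-03 -2.53034789e-03  4.91279225e+01]
16.8833 [ 510.23 -317.46   40.5 ] [-6.5  -0.21  3.08] [0.08 1.35 0.  ]
[ 485.10178901 -365.4004286    -3.04479829] [ 588.2648079  -286.61485436   14.79600565]
```

Call:
{"api": "send_rows", "payload": {
  "steps": [
    [[0.001,0,0],0,0.002],
    [[0.002,0,0],0,0.002],
    [[0.002,0,0],0,0.002],
    [[0.002,0,0],0,0.002]
  ]
}}

```text
t: 17.27
tcp_pos: [510.2, -317.4, 40.5]
tool_rot: [-0.011, 1.0, -0.0, -0.001]
contact_force: [-2.6, -0.3, -0.4]
width: 0.11
gripper_force: 33.0
```

Call:
{"api": "send_rows", "payload": {
  "steps": [
    [[0.0007,0,0],0,0.005],
    [[0.0007,0,0],0,0.03],
    [[0.0007,0,0],0,0.03],
    [[0.0007,0,0],0,0.03],
    [[0.0007,0,0],0,0.03],
    [[0.0007,0,-0.01],0,0.03],
    [[0.0007,0,-0.03],0,0.03],
    [[0.0007,0,-0.06],0,0.03],
    [[0.0007,0,-0.1],0,0.03],
    [[0.0007,0,-0.13],0,0.03]
  ]
}}

```text
t: 18.1
tcp_pos: [510.8, -316.8, 173.9]
tool_rot: [-0.011, 1.0, 0.0, 0.001]
contact_force: [1.0, 0.2, 0.5]
width: 0.352
gripper_force: 0.0
```

Run:
```python
from h import *
p=grab_frame("wrist");save(p,"wrist6")
for n in("wrist","side"):
    if n=="side": p=grab_frame(n);cv2.imwrite("pics/s6.png",cv2.resize(p["frame"][150:310,240:440,::-1],None,fx=4,fy=3.75,interpolation=cv2.INTER_CUBIC)[:600])
    P=world(p,silhouettes("wedge",p)[0]["mask"])[0];T=P[(P[:,2]>46)&(P[:,2]<56)]
    print(n,len(T),T.mean(0).round(1),cv2.minAreaRect(T[:,:2].astype(np.float32)) if len(T)>4 else "")
    L=P[(P[:,2]<20)&(P[:,2]>9)]
    for a in range(480,600,10):
        s=L[(L[:,0]>a)&(L[:,0]<=a+10)]
        if len(s)>8: print(a+5,np.percentile(s,[5,50,95],axis=0)[:,1:].round(1).tolist(),len(s))
P,r,b=rect(p,"riser",(44,56)); print("riser",r)
o=get_obs();print(o['t'],o['tcp_pos'],o['contact_force'])
```

```text
wrist 393 [ 507.4 -317.9   51.3] ((508.0390319824219, -317.9115905761719), (21.587007522583008, 10.379267692565918), 1.4214367866516113)
495 [[-331.9, 12.4], [-318.2, 16.0], [-304.2, 17.5]] 237
505 [[-332.8, 15.1], [-312.3, 16.3], [-303.2, 17.4]] 292
515 [[-332.7, 15.0], [-324.3, 16.1], [-303.0, 17.4]] 276
525 [[-332.6, 14.6], [-319.1, 15.7], [-303.3, 16.8]] 287
535 [[-331.7, 13.5], [-317.4, 14.7], [-303.1, 15.8]] 413
545 [[-331.7, 12.5], [-317.1, 13.6], [-302.7, 14.9]] 393
555 [[-331.6, 11.5], [-317.0, 12.6], [-302.5, 13.8]] 388
565 [[-331.5, 10.5], [-316.8, 11.6], [-302.8, 12.8]] 362
575 [[-330.6, 9.6], [-316.5, 10.7], [-302.5, 11.7]] 342
585 [[-326.8, 9.6], [-309.7, 10.0], [-304.5, 10.4]] 14
side 44 [ 506.  -313.3   49.7] ((507.02197265625, -314.0482482910156), (20.292585372924805, 12.858535766601562), 24.929899215698242)
495 [[-326.8, 11.4], [-311.3, 14.8], [-300.0, 18.0]] 36
505 [[-312.2, 9.8], [-304.2, 15.8], [-299.9, 19.2]] 38
515 [[-312.9, 10.5], [-302.5, 15.6], [-299.3, 18.2]] 35
525 [[-329.5, 10.4], [-311.8, 14.9], [-300.0, 16.4]] 49
535 [[-328.9, 11.7], [-313.4, 13.9], [-299.8, 15.2]] 45
545 [[-330.5, 10.8], [-312.4, 13.0], [-299.1, 15.0]] 49
555 [[-329.7, 9.7], [-311.8, 12.2], [-300.6, 13.4]] 45
565 [[-331.4, 9.9], [-314.5, 11.0], [-299.0, 13.1]] 41
575 [[-328.9, 9.5], [-315.2, 10.5], [-301.5, 11.8]] 32
riser ((664.3108520507812, -202.91702270507812), (199.35821533203125, 260.8564147949219), 1.4630374908447266)
18.35 [ 509.48355241 -317.29354222  170.67492459] [ 0.2987141  -0.12385403 -0.46770363]
```

View pics/s6.png

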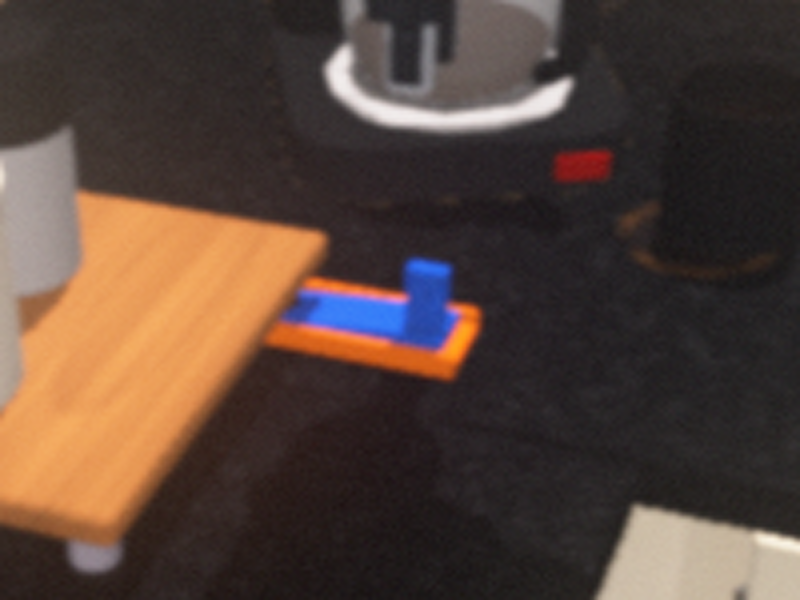

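```bash
python3 -c "
from cell import *
print(job_done())"
```

```text
the job is handed in; nothing more can be done
None
```

I slid the orange shim under the short foot, then pushed the blue shim along its groove until it was snug at about 6–7 N. Both lie flat and are released, the riser showed no measurable shift, and the job was handed in at about 18 s with no verdict returned.

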